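# Seat a tag nest on its hidden pin and hold it down

### The arm

A 6-joint arm with a two-finger parallel gripper is mounted at the origin on the work surface. World frame = base frame: x ahead of the robot, y to its left, z up, the work surface at z = 0. Lengths are in m, angles in degrees, forces in N, time in s.
With the tool pointing down it reaches from about 0.35 to 0.875 m from the base axis. Payload 4.2 kg.
Tool frame: the origin (TCP) lies between the finger pads; the fingertips stand 11 mm ahead of it and the grasp point (between the pads) lies 8 mm behind it; z points along the fingers, y is the direction in which the jaws open and shut (so a half turn about z gives the same grasp; the last joint's range is limited). The gripper opens to 87 mm and grips with 3 to 60 N. Pads are 19 mm wide; open, the fingers measure 117 mm over their backs; the gripper's body (75 mm by 190 mm) begins 51 mm behind the grasp point.
Start: joints at [-57.605, 22.042, 0.453, 0, -68.411, -14.817], TCP at [0.189, -0.596, 0.234] pointing down, gripper open.
Joint ranges: [-179.83, 179.83], [-69.29, 118.12], [-61.27, 80.66], [-181.25, 117.63], [-171.15, -9.14], [-177.46, 177.46]. Speed limits (degrees/s): [159.86, 159.86, 180, 180, 180, 180].

### API

Orientations are given as a 3x3 rotation matrix whose columns are the frame's x, y, z axes.
In Python, from station import sense, capture, get_calibration, finish_job, search_frame, cut_out gives the robot as it stands.
- The arm moves only by the tool arm_command, never from a script. Its argument "rows" is a list of rows, each an object with "fingers": the opening in per cent of the stroke, from 0 (shut) to 100 (fully open); "travel": the shift along the tool's x, y, z in cm, a list of three; "roll": the turn about the tool's z in degrees. A call has 1 to 10 rows; each row is the pose to reach, as a shift and turn from the pose commanded when the call began, along the tool's axes at that moment; what a row does not reach only later rows make up. A row lasts 1/10 s, in which the tool goes at most 50 mm and 8.59 degrees, less where a joint would pass 70% of its speed; a pose out of reach is approached as far as the arm can. A call with a gripper value outside its range is refused whole. The fingers move at their own pace and stop on an object; the grip force is fixed at half the most. Time passes only in rows, so rows that repeat a pose let the fingers close. It gives the time, the measured TCP pose, the force and the opening at its end, in the units of the state.
- sense(): the state, without advancing time (a new reading comes with each control period).
- capture(name): name is "scene" or "top" or "wrist"; returns (picture, depth): 400x640x3 uint8, red, green, blue; 400x640 float32, m along the optical axis (not along the pixel's ray), 0 where there is no reading.
- get_calibration(name): a dict with "fov_y" (degrees; the focal length in pixels is half the picture's height over the tangent of half this angle, whatever the lens; pixels are square), "cx", "cy" (the principal point, pixels), "origin" and "attitude" of the camera in the world; the wrist camera has in their place "mount" (4x4, takes a point from camera to tool coordinates, whose origin is the TCP and whose axes are the flange's). Camera axes: x right, y down, z forward; pixel columns grow to the right and rows downward; lengths in m; the calibration is good to about 2 mm. The wrist camera is an equidistant fisheye: a pixel r from the principal point sees the ray r / f radians off the axis. A picture is of the moment at which its call begins: read the wrist's pose just before it. get_calibration takes no time and is no camera call.
- finish_job(): hands the job in, once; it reports no verdict.
Trained networks look in the newest picture that a camera, given by its name, has taken for a name from the list of things; names that differ only in an ending like _2 or _b are one class to them, and where a whole thing is asked for, a point or a joint stands for the part that bears it (a point fixed in the world has none). Each returns a list of dicts, best first, with "p" (0 to 1); they miss things now and then, are a little off and sometimes report something else, mostly with a low value. They report only what shows in the picture. A call takes as long as a camera call. They do not tell look-alikes from the thing itself.
- search_frame(camera, label): "position" ([x, y, z] in m, in world coordinates, good to about 4 mm: the middle of the surface that is visible of it).
- cut_out(camera, label): "mask" (400x640 bool, what is visible of it).
The state is a dict: "time_s": time; "joints": joint angles; "joint_velocities": joint speeds; "effort": joint torques, N m; "tcp_pos": TCP position; "ee_rot": TCP orientation; "wrist_force": force on the tool from outside, world axes, zero at the start; "moment": the same for the moment, N m; "gripper_width": opening from 0.0 (shut) to 1.0 (fully open).
Only numpy, scipy, OpenCV 4.12 (cv2) and the standard library are available. Lean on these libraries where they do the work, as an engineer would, in place of code of your own. Each camera call takes 0.05 s, during which the arm holds its last target. There are 200 camera calls.

### The job

Pick up the blue tag nest by its handle, lay it on the fixture about 3 cm to one side of the fixture's middle, its long side along the dark fence, and slide it along the fence until it drops over the locating pin hidden beneath it. Then press it down against the springs until it sits flat and fully home, and finish while still holding it down so that the swing clamps can be tightened; leave the other things on the bench where they are.

Things in the scene. Friction and masses are not known exactly. Their poses are not given: they have to be found in the camera images.
- nest: Loose tag nest: blue plate 100 (its x) x 160 (its y) x 14 mm, 0.42 to 0.62 kg, balanced about its middle, with four bright steel tag blanks fixed in it and a dark bow handle over its middle. Origin at the centre of its underside, z up. The same turned end for end. It starts on the rubber mat.
- nest_handle (a point): Centre of the handle's bar, 44 mm above the nest's underside (30 mm above its top face). The bar is level, 12 mm wide (nest x), 84 mm long (nest y), 12 mm high, on two 10 mm posts at y = +-35 mm. Grip it from above across the 12 mm.
- nest_slot (a point): Mouth of the blind slot in the middle of the nest's underside, straight below the handle (at the nest's origin), unseen from above: 22 mm along nest x, 12 mm along nest y, 11 mm deep. It takes the fixture's pin.
- fixture: Fixed locating base, aluminium block 260 mm long (its y), its x from -85 to +70 mm. Origin on the bench under the middle of the seat, z up; the flat seat is 20 mm above it. Two low swing clamps with black knobs at x = -73, y = +-108 mm rise 33 mm above the seat, swung clear. With the nest's middle within 32 mm of the fixture's along y, rails and seat carry its full length.
- fence (a point): Middle of the top inner edge of the dark fence along the fixture's far (+x) side: x = +53 mm, 18 mm above the seat; the fence is 250 mm long, along the fixture's y. A nest lying square with its middle at fixture x = 0 has 3 mm gap to the fence; at x = +3 mm it touches.
- seat (a point): Middle of the seat. A steel pin, 10 mm in diameter, bevelled top, stands 10 mm above the seat at fixture x = 0, set somewhere from y = -15 to +15 mm, place not given (seen until covered, or felt). The nest rides on its top, drops 5 mm onto the rails when its slot is over the pin (play 1 mm each way in y, 6 in x), then is pressed 5 mm to the seat. Over 18 mm off in y the slot always misses the pin.
- lift_rails (a joint): Two black spring rails along fixture y at x = +-36 mm, 10 mm wide, 220 long, moving together: 0 when up, tops 5 mm above the seat; 0.005 m when pressed level with the seat. They carry the nest's weight without sinking; beyond it they need some 4 to 8 N to start moving and 10 to 13 N to reach the seat. Let go, they lift the nest again.
- mat: Fixed black rubber mat, 150 (x) x 200 (y) x 6 mm, on which the nest starts. Origin at the centre of its underside.
- tape: Bystander: yellow tape measure, 64 x 36 x 60 mm, standing. Origin under its centre.
- hexkeys: Bystander: hex key set in a yellow holder, 125 x 36 x 14 mm, long along its x. Origin near the middle of its underside.
- screwdriver: Bystander: screwdriver with orange handle, lying, about 200 mm long along its x, about 30 mm thick. Origin under its middle.
- caliper: Bystander: digital caliper lying flat, 230 mm long along its y, jaws to +x, 17 mm high. Origin under its middle.
- vial: Bystander: small glass vial with black cap, 26 mm in diameter, 70 mm tall, standing. Origin under its centre.
- marker_paint: Bystander: white marking-paint bottle, 32 mm in diameter, 85 mm tall, standing. Origin under its centre.
- tag_tray: Bystander: grey two-part tray of tag blanks, 120 x 180 x 35 mm. Origin under its centre.
Things that resemble listed ones, but are neither listed nor needed, are in the scene too. What is shaped like the nest but yellow is not meant.

How it is judged (in metres and radians):
On the way, in this order (a step that is already met when the one before it is completed fails the run):
1. the nest is lifted clear of the mat (z of nest in the frame of mat above 0.03 m), for 0.1 s.
2. the nest bears on the fixture (rails or pin), about level and along the fence, its middle 18 to 40 mm to one side of the fixture's middle (z of nest in the frame of fixture between 0.022 and 0.034 m and x of nest in the frame of fixture between -0.007 and 0.007 m and (y of nest in the frame of fixture between 0.018 and 0.04 m or y of nest in the frame of fixture between -0.04 and -0.018 m) and angle between nest's own z axis and vertical below 0.12 rad and angle between the y axis of nest and the y axis of fixture, either way round below 0.12 rad and contact force between nest and fixture above 0.3 N), for 0.2 s.
3. the nest has dropped over the pin (z of nest in the frame of fixture below 0.0262 m and x of nest in the frame of fixture between -0.007 and 0.007 m and y of nest in the frame of fixture between -0.018 and 0.018 m and angle between nest's own z axis and vertical below 0.06 rad and angle between the y axis of nest and the y axis of fixture, either way round below 0.07 rad), for 0.1 s.
At the end, for the whole second after the job is handed in: Held down on the pin: underside within 1.5 mm of the seat, rails pressed 3.8 mm or more, level within 0.06 rad, along the fence within 0.07 rad, middle within 7 mm across and 18 mm along of the fixture's origin, at rest, fingers still on the nest with over 2 N (z of nest in the frame of fixture below 0.0215 m and x of nest in the frame of fixture between -0.007 and 0.007 m and y of nest in the frame of fixture between -0.018 and 0.018 m and angle between nest's own z axis and vertical below 0.06 rad and angle between the y axis of nest and the y axis of fixture, either way round below 0.07 rad and value of joint lift_rails above 0.0038 m and contact force between the fingers and nest above 2 N and linear speed of nest below 0.01 m/s); the arm keeps its last pose, push and grip.
It fails at once if a bystander is moved more than 25 mm (distance of any of tape, hexkeys, screwdriver, caliper, vial, marker_paint, tag_tray from where it was at the start of the episode above 0.025 m).
It also fails if it takes over 72 s, if anything falls off the work surface, if the arm or the gripper's body presses on something with over 40 N, if the wrist force passes 120 N, or if a joint passes its speed limit or range.

## Working session

There is one attempt and no reset: what is moved stays moved. The work goes in short steps, Python scripts to look and compute and a tool call to move; the robot and the scene stay as the last step left them, time stands still between calls to the robot, and variables do not carry over. Pictures are saved under pics/ and viewed, about 8 in all and at most 12, crops included, and the job is handed in when it is done.

Besides the shell and the picture viewer there is one more tool, called after "Request:" as a command line: name --argument value ..., lists and objects as JSON in quotes. arm_command: Moves the arm, as the interface text tells. Its arguments: {"type":"object","properties":{"rows":{"type":"array","items":{"type":"object","properties":{"fingers":{"type":"number"},"travel":{"type":"array","items":{"type":"number"}},"roll":{"type":"number"}}}}},"required":["rows"]}

```bash
mkdir -p pics; cat > h.py <<'E'
import numpy as np, cv2
from station import *
def px2w(cam,u,v,d):
    c=get_calibration(cam); f=200/np.tan(np.radians(c["fov_y"])/2)
    p=np.array([(u-c["cx"])/f*d,(v-c["cy"])/f*d,d]); return np.array(c["attitude"])@p+np.array(c["origin"])
def cloud(cam,dep):
    c=get_calibration(cam); f=200/np.tan(np.radians(c["fov_y"])/2)
    v,u=np.mgrid[:dep.shape[0],:dep.shape[1]]
    P=np.stack([(u-c["cx"])/f*dep,(v-c["cy"])/f*dep,dep],-1)
    return P@np.array(c["attitude"]).T+np.array(c["origin"])
E
python3 - <<'E'
from h import *
s=sense(); print(s["time_s"],np.round(s["ee_rot"],3),s["wrist_force"])
for n in("top","scene"):
    im,d=capture(n); cv2.imwrite(f"pics/{n}0.png",im[:,:,::-1]); np.save(n+"0.npy",d)
    c=get_calibration(n); print(n,c["fov_y"],np.round(c["origin"],3),np.round(c["attitude"],2).tolist())
for l in("nest","nest_handle","fixture","fence","seat","mat","tape","vial","marker_paint"):
    print(l,[(round(r["p"],2),np.round(r["position"],3).tolist()) for r in search_frame("top",l)][:3])
E
```

```text
0.0 [[-0.953 -0.302 -0.001]
 [-0.302  0.953  0.002]
 [ 0.     0.002 -1.   ]] [ 0.75144857 -1.18285548  0.15219272]
top 43.64469700683465 [0.287 0.124 1.767] [[0.03, -0.99, 0.14], [-1.0, -0.03, -0.01], [0.01, -0.14, -0.99]]
scene 47.734270050156056 [1.247 0.705 0.912] [[-0.62, 0.53, -0.57], [0.78, 0.42, -0.47], [-0.01, -0.74, -0.67]]
nest [(0.87, [0.518, -0.203, 0.019]), (0.67, [0.327, 0.134, 0.011]), (0.24, [0.55, 0.217, 0.018])]
nest_handle []
fixture [(0.84, [0.552, 0.214, 0.017])]
fence [(0.63, [0.554, 0.218, 0.025])]
seat [(0.91, [0.548, 0.22, 0.02])]
mat [(0.64, [0.524, -0.23, 0.009])]
tape [(0.81, [0.263, 0.349, 0.059])]
vial []
marker_paint [(0.59, [0.47, 0.004, 0.06])]
```

View pics/top0.png

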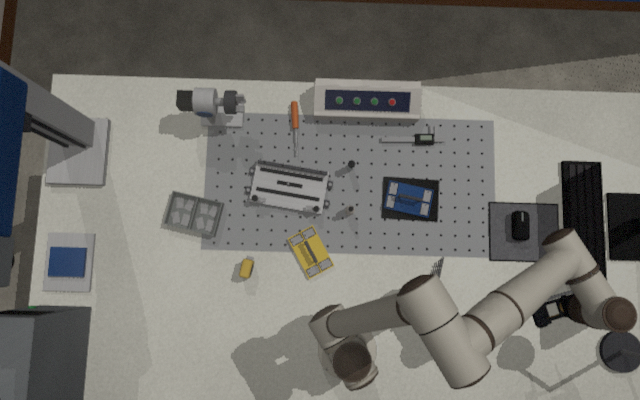

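The blue nest lies on the black mat at about (410,199). The yellow look-alike is at (310,252), and the blue pad at (66,262) is some other object. The fixture is at (288,186). The blue plate with a handle on the mat fits the description, so I'll confirm it with one enlarged crop and the depth data.

```bash
python3 - <<'E'
from h import *
im=cv2.imread("pics/top0.png"); d=np.load("top0.npy"); W=cloud("top",d)
c=cv2.resize(im[140:235,235:450],None,fx=3.7,fy=3.7,interpolation=cv2.INTER_CUBIC); cv2.imwrite("pics/c1.png",c)
for n in("nest","fixture"):
    for r in cut_out("top",n)[:2]:
        m=r["mask"]; P=W[m]; P=P[P[:,2]>0.012]
        v,u=np.nonzero(m); (cx,cy),(w,h),a=cv2.minAreaRect(P[:,:2].astype(np.float32)*1000)
        print(n,round(r["p"],2),u.mean(),v.mean(),"rect",cx,cy,w,h,a,"z pct",np.percentile(P[:,2],[5,25,50,75,95]).round(4))
# blue pixels
hsv=cv2.cvtColor(im,cv2.COLOR_BGR2HSV); m=cv2.inRange(hsv,(95,80,40),(130,255,255))>0
b=np.zeros_like(m); b[170:230,370:450]=m[170:230,370:450]; P=W[b]
print("blue",cv2.minAreaRect(P[:,:2].astype(np.float32)*1000),np.median(P[:,2]))
for z0 in(0.035,0.045):
  R=W[170:230,370:450].reshape(-1,3); R=R[R[:,2]>z0]; print(len(R),R.mean(0) if len(R) else 0,cv2.minAreaRect(R[:,:2].astype(np.float32)*1000) if len(R) else 0)
# fixture height map profile
F=W[150:220,240:335]; 
for z0,z1 in((.015,.023),(.023,.030),(.033,.045),(.045,.07)):
  R=F[(F[...,2]>z0)&(F[...,2]<z1)]; print(z0,len(R),cv2.minAreaRect(R[:,:2].astype(np.float32)*1000) if len(R) else 0)
E
```

```text
nest 0.81 408.6133231240429 199.14624808575803 rect 463.3608703613281 -67.79586791992188 168.18545532226562 494.12384033203125 23.834949493408203 z pct [0.0154 0.0197 0.0229 0.0263 0.0558]
nest 0.67 310.425 252.08014705882354 rect 329.4033203125 131.7711181640625 159.7601776123047 100.1230239868164 30.20633316040039 z pct [0.0127 0.015  0.0173 0.0204 0.0508]
fixture 0.72 288.84216903968496 186.69645561950924 rect 471.5909423828125 228.93240356445312 294.8882751464844 331.8500061035156 80.82501983642578 z pct [0.0154 0.0198 0.0234 0.0278 0.0434]
blue ((467.4810485839844, -69.15762329101562), (174.6224365234375, 499.9450378417969), 23.834951400756836) 0.02191254061547654
115 [ 0.47810755 -0.13947041  0.39854348] ((439.37957763671875, -40.164703369140625), (88.35308837890625, 440.04315185546875), 31.5523624420166)
112 [ 0.47654544 -0.13900953  0.40826479] ((427.6207580566406, -47.38529968261719), (60.75551223754883, 440.04315185546875), 31.5523624420166)
0.015 1443 ((566.2484741210938, 211.65518188476562), (240.69155883789062, 312.4400634765625), 2.0081770420074463)
0.023 1139 ((582.905029296875, 201.30181884765625), (278.34832763671875, 210.4320068359375), 81.6698226928711)
0.033 319 ((557.843505859375, 212.78915405273438), (249.0006103515625, 146.45098876953125), 82.26090240478516)
0.045 119 ((554.8438110351562, 213.8418731689453), (238.77359008789062, 146.91720581054688), 81.68985748291016)
```

View pics/c1.png

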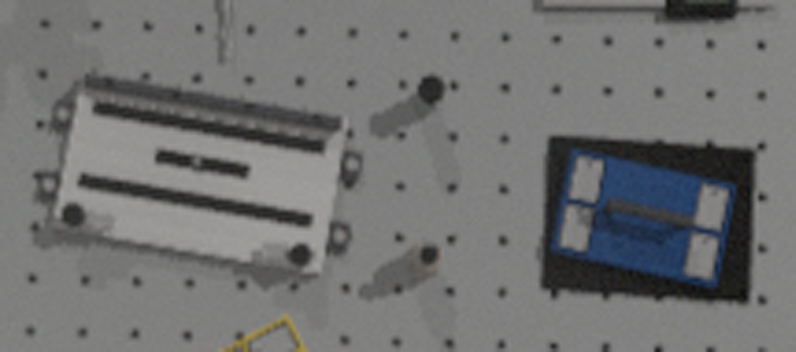

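```bash
cat >> h.py <<'E'
def ray(cam,u,v,z):
    c=get_calibration(cam); f=200/np.tan(np.radians(c["fov_y"])/2)
    r=np.array(c["attitude"])@np.array([(u-c["cx"])/f,(v-c["cy"])/f,1]); o=np.array(c["origin"]); return o+r*(z-o[2])/r[2]
def totool(dw):
    return np.round(np.array(sense()["ee_rot"]).T@np.array(dw)*100,2)
E
python3 - <<'E'
from h import *
g=lambda x,y,z:ray("top",235+(x+.5)/3.7-.5,140+(y+.5)/3.7-.5,z)
n=[g(x,y,.02) for x,y in((573,148),(735,184),(716,287),(553,250))]
c=np.mean(n,0); ax=(n[0]+n[3]-n[1]-n[2])[:2]; print("nest",c,np.degrees(np.arctan2(-ax[0],ax[1])))
r1=[g(x,y,.025) for x,y in((95,105),(323,147),(312,222),(80,180))]
fc=np.mean(r1,0); ax=(r1[0]+r1[3]-r1[1]-r1[2])[:2]; a=np.arctan2(-ax[0],ax[1]); print("fix",fc,np.degrees(a))
for p in((197,160,.03),(157,155,.02),(249,171,.02)):
  q=g(*p)-fc; print(q[:2]@np.array([[np.cos(a),-np.sin(a)],[np.sin(a),np.cos(a)]]))
print("standing",g(430,88,.07),g(428,255,.07))
s=sense();T=np.array(s["tcp_pos"]);print(T,totool(c+[0,0,.20-c[2]]-T), get_calibration("wrist"))
E
```

```text
nest [ 0.52838128 -0.20919174  0.02      ] -11.02948041185276
fix [0.56622889 0.21427776 0.025     ] -8.673681900943276
[0.00150334 0.00531639]
[0.00083186 0.04462073]
[ 0.00159359 -0.04476557]
standing [0.63709935 0.00187561 0.07      ] [0.47983219 0.00048204 0.07      ]
[ 0.18878378 -0.59577898  0.23358089] [-44.05  26.6    3.36] {'fov_y': 65.70646984690485, 'cx': 317.0555348174028, 'cy': 199.01381141494312, 'mount': array([[ 3.28002457e-04, -9.53863537e-01, -3.00240313e-01,
         8.34602369e-02],
       [ 9.99999497e-01,  5.97297809e-04, -8.05149401e-04,
         4.21691867e-05],
       [ 9.47335537e-04, -3.00239898e-01,  9.53863253e-01,
        -1.51019576e-01],
       [ 0.00000000e+00,  0.00000000e+00,  0.00000000e+00,
         1.00000000e+00]])}
```

Request:
arm_command --rows '[{"travel": [-44,26.6,2],"roll": -61.4,"fingers": 60},{"travel": [-44,26.6,2],"roll": -61.4,"fingers": 60},{"travel": [-44,26.6,2],"roll": -61.4,"fingers": 60},{"travel": [-44,26.6,2],"roll": -61.4,"fingers": 60},{"travel": [-44,26.6,2],"roll": -61.4,"fingers": 60},{"travel": [-44,26.6,2],"roll": -61.4,"fingers": 60},{"travel": [-44,26.6,2],"roll": -61.4,"fingers": 60},{"travel": [-44,26.6,2],"roll": -61.4,"fingers": 60},{"travel": [-44,26.6,2],"roll": -61.4,"fingers": 60},{"travel": [-44,26.6,2],"roll": -61.4,"fingers": 60}]'

```text
time_s: 1.65
tcp_pos: [0.5194, -0.2184, 0.2144]
ee_rot: [[-0.191, -0.982, 0.001], [-0.982, 0.191, -0.0], [0.0, -0.001, -1.0]]
wrist_force: [0.5, -0.9, -0.1]
gripper_width: 0.604
```

```bash
python3 - <<'E'
from h import *
s=sense();T=np.array(s["tcp_pos"]);print(s["time_s"],T,s["joints"],np.round(s["ee_rot"],3).tolist(),totool(np.array([.528,-.209,.21])-T))
E
```

```text
1.65 [ 0.51943183 -0.21844092  0.21442997] [-6.33013957e+00  1.68955032e+01 -1.00667514e+01  8.27761420e-03
 -6.29967821e+01 -4.67356965e+00] [[-0.191, -0.982, 0.001], [-0.982, 0.191, -0.0], [0.0, -0.001, -1.0]] [-1.09 -0.66  0.44]
```

```bash
cat >> h.py <<'E'
def wray(u,v,z,s=None):
    c=get_calibration("wrist"); s=s or sense(); f=200/np.tan(np.radians(c["fov_y"])/2)
    dx,dy=u-c["cx"],v-c["cy"]; r=np.hypot(dx,dy); t=r/f
    d=np.array([np.sin(t)*dx/r,np.sin(t)*dy/r,np.cos(t)]) if r>0 else np.array([0,0,1.])
    M=np.array(c["mount"]); R=np.array(s["ee_rot"]); o=R@M[:3,3]+np.array(s["tcp_pos"]); w=R@M[:3,:3]@d
    return o+w*(z-o[2])/w[2]
E
python3 - <<'E'
from h import *
im,d=capture("wrist"); cv2.imwrite("pics/w1.png",im[:,:,::-1])
for l in("nest","nest_handle"): print(l,[(round(r["p"],2),np.round(r["position"],3).tolist()) for r in search_frame("wrist",l)][:3])
E
```

```text
nest [(0.72, [0.52, -0.214, 0.019]), (0.41, [0.247, -0.302, 0.009])]
nest_handle [(0.65, [0.524, -0.212, 0.02])]
```

View pics/w1.png

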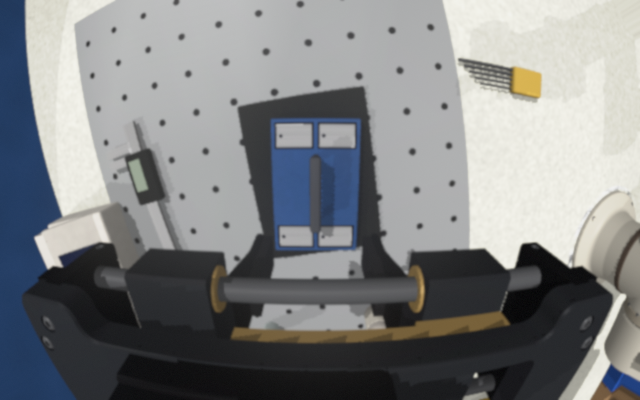

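The wrist view shows the blue nest, with corners near (272,119), (360,119), (357,251) and (274,248), and its bar running from (316,155) to (315,231). It lies almost square to the jaws.

```bash
python3 - <<'E'
from h import *
n=[wray(u,v,.020) for u,v in((272,119),(360,119),(358,251),(274,248))]
c=np.mean(n,0);ax=n[3]+n[2]-n[0]-n[1];print("nest c",c,np.degrees(np.arctan2(-ax[0],ax[1])),np.linalg.norm(ax)/2)
b=[wray(316,155,.056),wray(315,232,.056)];ax=b[1]-b[0];m=(b[0]+b[1])/2;print("bar",m,np.degrees(np.arctan2(-ax[0],ax[1])),np.linalg.norm(ax))
R=np.array(sense()["ee_rot"]);print("jaw ang",np.degrees(np.arctan2(R[1,1],R[0,1])))
T=np.array(sense()["tcp_pos"])
for q in(c,m,(.528,-.209,0)): print(totool(np.array([q[0],q[1],.050-.008])-T))
E
```

```text
nest c [ 0.52290101 -0.20662436  0.02      ] -10.75401344940632 0.15917562084098177
bar [ 0.52292251 -0.20900292  0.056     ] -11.538599249586552 0.0839986828778255
jaw ang 169.23976511404308
[-1.17 -0.08 17.18]
[-0.93 -0.13 17.18]
[-1.03 -0.62 17.18]
```

Request:
arm_command --rows '[{"travel": [-1.0,-0.15,4],"roll": 0,"fingers": 60},{"travel": [-1.0,-0.15,8],"roll": 0,"fingers": 60},{"travel": [-1.0,-0.15,12],"roll": 0,"fingers": 60},{"travel": [-1.0,-0.15,14],"roll": 0,"fingers": 60},{"travel": [-1.0,-0.15,15.5],"roll": 0,"fingers": 60},{"travel": [-1.0,-0.15,17.2],"roll": 0,"fingers": 60},{"travel": [-1.0,-0.15,17.2],"roll": 0,"fingers": 60},{"travel": [-1.0,-0.15,17.2],"roll": 0,"fingers": 60}]'

```text
time_s: 2.6
tcp_pos: [0.5215, -0.2115, 0.0424]
ee_rot: [[-0.192, -0.981, -0.0], [-0.981, 0.192, -0.0], [0.0, 0.0, -1.0]]
wrist_force: [0.4, 0.0, -0.1]
gripper_width: 0.601
```

Request:
arm_command --rows '[{"travel": [0,0,0],"roll": 0,"fingers": 0},{"travel": [0,0,0],"roll": 0,"fingers": 0},{"travel": [0,0,0],"roll": 0,"fingers": 0},{"travel": [0,0,0],"roll": 0,"fingers": 0},{"travel": [0,0,0],"roll": 0,"fingers": 0},{"travel": [0,0,0],"roll": 0,"fingers": 0},{"travel": [0,0,0],"roll": 0,"fingers": 0},{"travel": [0,0,0],"roll": 0,"fingers": 0}]'

```text
time_s: 3.4
tcp_pos: [0.5223, -0.2107, 0.0423]
ee_rot: [[-0.191, -0.982, 0.001], [-0.982, 0.191, -0.0], [-0.0, -0.001, -1.0]]
wrist_force: [1.0, -0.4, -0.0]
gripper_width: 0.132
```

Request:
arm_command --rows '[{"travel": [0,0,-1],"roll": 0,"fingers": 0},{"travel": [0,0,-3],"roll": 0,"fingers": 0},{"travel": [0,0,-6],"roll": 0,"fingers": 0},{"travel": [0,0,-9],"roll": 0,"fingers": 0},{"travel": [0,0,-12],"roll": 0,"fingers": 0},{"travel": [0,0,-14],"roll": 0,"fingers": 0},{"travel": [0,0,-14],"roll": 0,"fingers": 0},{"travel": [0,0,-14],"roll": 0,"fingers": 0}]'

```text
time_s: 4.2
tcp_pos: [0.5203, -0.2102, 0.181]
ee_rot: [[-0.192, -0.981, -0.002], [-0.981, 0.192, 0.002], [-0.001, 0.003, -1.0]]
wrist_force: [-0.3, 0.2, -5.1]
gripper_width: 0.134
```

```bash
python3 - <<'E'
from h import *
a=np.radians(-8.67); s=sense();T=np.array(s["tcp_pos"]);print(s["joints"],s["wrist_force"],s["moment"])
F=np.array([.566,.214]); ex=np.array([np.cos(a),np.sin(a)]);ey=np.array([-ex[1],ex[0]])
for y in(.03,-.03):
  q=F+ey*y; print(y,q,totool(np.array([*q,T[2]])-T))
E
```

```text
[ -5.49664899  18.46299465 -12.93318254  -0.08513426 -58.74504943
  -5.52692928] [-0.33876817  0.20926436 -5.11331998] [ 0.0083901   0.16785597 -0.01503723]
0.03 [0.5705223  0.24365719] [-45.51   3.79   0.06]
-0.03 [0.5614777  0.18434281] [-39.51   3.54   0.05]
```

Request:
arm_command --rows '[{"travel": [-4,0.2,-1],"roll": 0,"fingers": 0},{"travel": [-8,0.5,-2],"roll": 0,"fingers": 0},{"travel": [-13,0.9,-3],"roll": -2.3,"fingers": 0},{"travel": [-18,1.3,-4],"roll": -2.3,"fingers": 0},{"travel": [-23,1.7,-5],"roll": -2.3,"fingers": 0},{"travel": [-28,2.1,-6],"roll": -2.3,"fingers": 0},{"travel": [-33,2.5,-7],"roll": -2.3,"fingers": 0},{"travel": [-38,3,-8],"roll": -2.3,"fingers": 0},{"travel": [-43,3.4,-8],"roll": -2.3,"fingers": 0},{"travel": [-47,3.8,-8],"roll": -2.3,"fingers": 0}]'

```text
time_s: 5.2
tcp_pos: [0.5731, 0.2597, 0.2595]
ee_rot: [[-0.151, -0.988, -0.004], [-0.988, 0.152, -0.002], [0.003, 0.004, -1.0]]
wrist_force: [0.9, 1.1, -5.1]
gripper_width: 0.135
```

Request:
arm_command --rows '[{"travel": [-4,0.2,0],"roll": 0,"fingers": 0},{"travel": [-7,0.3,0],"roll": 0,"fingers": 0},{"travel": [-9.5,0.4,0],"roll": 0,"fingers": 0},{"travel": [-10.5,0.4,0],"roll": 0,"fingers": 0},{"travel": [-10.5,0.4,0],"roll": 0,"fingers": 0},{"travel": [-10.5,0.4,0],"roll": 0,"fingers": 0},{"travel": [-10.5,0.4,0],"roll": 0,"fingers": 0},{"travel": [-10.5,0.4,0],"roll": 0,"fingers": 0}]'

```text
time_s: 6.0
tcp_pos: [0.5863, 0.361, 0.2624]
ee_rot: [[-0.153, -0.988, -0.0], [-0.988, 0.153, -0.0], [0.0, 0.0, -1.0]]
wrist_force: [-1.4, 0.0, -3.7]
gripper_width: 0.129
```

```bash
python3 - <<'E'
from h import *
import json
s=sense();json.dump({k:np.array(s[k]).tolist() for k in("tcp_pos","ee_rot")},open("s2.json","w"))
im,d=capture("wrist"); cv2.imwrite("pics/w2.png",im[:,:,::-1])
print(s["time_s"],s["tcp_pos"])
E
```

```text
6.0 [0.58628894 0.36102821 0.26239352]
```

View pics/w2.png

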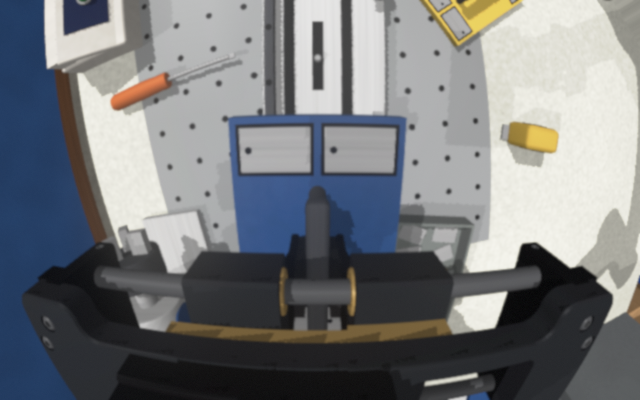

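The wrist view over the fixture shows the pin at about (318,58) in the dark centre strip, which spans rows 21 to 90. The rails are near columns 287 and 348, and the fence is near 270. I'll enlarge it for accuracy.

```bash
python3 - <<'E'
from h import *
im=cv2.imread("pics/w2.png"); cv2.imwrite("pics/c2.png",cv2.resize(im[0:118,250:400],None,fx=5,fy=5,interpolation=cv2.INTER_CUBIC))
E
```

```text
(no output)
```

View pics/c2.png

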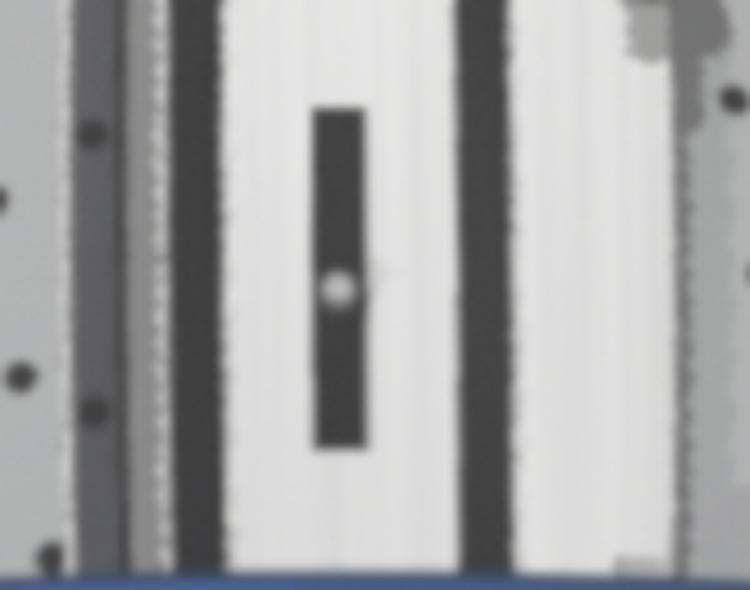

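```bash
python3 - <<'E'
from h import *
import json
s=json.load(open("s2.json")); g=lambda x,y,z:wray(250+(x+.5)/5-.5,(y+.5)/5-.5,z,s)[:2]
lr=[g(194,5,.025),g(200,560,.025)]; rr=[g(482,5,.025),g(486,560,.025)]
e=lr[1]-lr[0]+rr[1]-rr[0]; a=np.arctan2(-e[0],e[1]); print("yaw",np.degrees(a),[np.degrees(np.arctan2(-q[0],q[1])) for q in(lr[1]-lr[0],rr[1]-rr[0])])
ex=np.array([np.cos(a),np.sin(a)]);ey=np.array([-ex[1],ex[0]])
st=(g(339,107,.02)+g(339,449,.02))/2; 
xm=(np.mean(lr,0)+np.mean(rr,0))/2; print("rail dist",(np.mean(lr,0)-np.mean(rr,0))@ex,"xs",st@ex,xm@ex,"strip len",(g(339,449,.02)-g(339,107,.02))@ey)
F=ex*(xm@ex)+ey*(st@ey); print("F",F, "fence",(g(125,280,.038)-F)@ex)
p=g(338,290,.03); print("pin",(p-F)@ex,(p-F)@ey)
T=np.array(s["tcp_pos"]); R=np.array(s["ee_rot"]); print("toolyaw",np.degrees(np.arctan2(R[1,1],R[0,1]))-180)
for y in(-.03,.03): print(F+ey*y,totool(np.array([*(F+ey*y),T[2]])-T))
# nest in hand: corners at far end
z=T[2]+.008-.044+.014
q=[wray(230,117,z,s)[:2],wray(404,117,z,s)[:2]];m=np.mean(q,0);print("nest end: w",np.linalg.norm(q[0]-q[1]),"tool",(R.T[:2,:2]@(m-T[:2])), "ang",np.degrees(np.arctan2(*( (q[0]-q[1])[::-1]))))
E
```

```text
yaw -8.284502158430142 [np.float64(-8.165504945624734), np.float64(-8.403523723536566)]
rail dist 0.07129830704680858 xs 0.5259973108685974 0.525624226928642 strip len 0.08953835447835097
F [0.5625383  0.21544997] fence 0.05141127320715434
pin 0.0006783861631630494 0.005455984440976735
toolyaw -8.796922190037066
[0.55821564 0.18576303] [17.75  0.1  -0.  ]
[0.56686095 0.24513692] [11.75  0.15 -0.  ]
nest end: w 0.09863828661580788 tool [0.07760579 0.00031757] ang -8.780736812398935
```

Request:
arm_command --rows '[{"travel": [4,0.1,0],"roll": -0.5,"fingers": 0},{"travel": [8,0.1,2],"roll": -0.5,"fingers": 0},{"travel": [11,0.1,5],"roll": -0.5,"fingers": 0},{"travel": [12,0.1,9],"roll": -0.5,"fingers": 0},{"travel": [12,0.1,12.5],"roll": -0.5,"fingers": 0},{"travel": [12,0.1,15.5],"roll": -0.5,"fingers": 0},{"travel": [12,0.1,17.5],"roll": -0.5,"fingers": 0},{"travel": [12,0.1,18.5],"roll": -0.5,"fingers": 0},{"travel": [12,0.1,18.5],"roll": -0.5,"fingers": 0},{"travel": [12,0.1,18.5],"roll": -0.5,"fingers": 0}]'

```text
time_s: 7.05
tcp_pos: [0.568, 0.2442, 0.0785]
ee_rot: [[-0.143, -0.99, 0.002], [-0.99, 0.143, 0.001], [-0.001, -0.002, -1.0]]
wrist_force: [-0.7, 0.8, -4.7]
gripper_width: 0.13
```

```bash
cat >> h.py <<'E'
def fx():
    s=sense();a=np.radians(-8.28);T=np.array(s["tcp_pos"])[:2]-[.5625,.2154];R=np.array(s["ee_rot"])
    print("t",round(s["time_s"],2),"fx",round((T[0]*np.cos(a)+T[1]*np.sin(a))*1000,1),"fy",round((-T[0]*np.sin(a)+T[1]*np.cos(a))*1000,1),"z",round(s["tcp_pos"][2]*1000,1),"yaw",round(np.degrees(np.arctan2(R[1,1],R[0,1]))-180,2),"F",np.round(s["wrist_force"],1),"M",np.round(s["moment"],2),"tiltz",np.round(R[:2,2],4))
E
python3 - <<'E'
from h import *
fx(); im,d=capture("scene"); cv2.imwrite("pics/s3.png",im[:,:,::-1]); W=cloud("scene",d)
for r in cut_out("scene","nest")[:2]:
  v,u=np.nonzero(r["mask"]);print(r["p"],u.mean(),v.mean(),u.min(),u.max(),v.min(),v.max())
E
```

```text
t 7.05 fx 1.3 fy 29.3 z 78.5 yaw -8.2 F [-0.7  0.8 -4.7] M [0.06 0.04 0.01] tiltz [0.0023 0.0011]
0.98 355.27941176470586 239.43114973262033 317 386 220 262
0.6 377.2718446601942 173.45631067961165 365 384 164 201
```

Request:
arm_command --rows '[{"travel": [0.2,0,0.4],"roll": 0,"fingers": 0},{"travel": [0.3,0,0.8],"roll": 0,"fingers": 0},{"travel": [0.3,0,1.0],"roll": 0,"fingers": 0},{"travel": [0.3,0,1.1],"roll": 0,"fingers": 0},{"travel": [0.3,0,1.2],"roll": 0,"fingers": 0},{"travel": [0.3,0,1.2],"roll": 0,"fingers": 0},{"travel": [0.3,0,1.2],"roll": 0,"fingers": 0}]'

```text
time_s: 7.85
tcp_pos: [0.5666, 0.2409, 0.0657]
ee_rot: [[-0.143, -0.99, 0.0], [-0.99, 0.143, 0.0], [-0.0, -0.0, -1.0]]
wrist_force: [-2.1, -0.6, 0.2]
gripper_width: 0.134
```

```bash
python3 -c "
from h import *
fx()"
```

```text
t 7.85 fx 0.4 fy 25.8 z 65.7 yaw -8.21 F [-2.1 -0.6  0.2] M [-0.17  0.81 -0.04] tiltz [0.0003 0.    ]
```

Request:
arm_command --rows '[{"travel": [0,0,0],"roll": 0,"fingers": 0},{"travel": [0,0,0],"roll": 0,"fingers": 0},{"travel": [0,0,0.02],"roll": 0,"fingers": 0},{"travel": [0.3,0,0.03],"roll": 0,"fingers": 0},{"travel": [0.6,0,0.03],"roll": 0,"fingers": 0},{"travel": [1.0,0,0.03],"roll": 0,"fingers": 0},{"travel": [1.4,0,0.03],"roll": 0,"fingers": 0},{"travel": [1.8,0,0.03],"roll": 0,"fingers": 0},{"travel": [1.9,0,0.03],"roll": 0,"fingers": 0},{"travel": [1.9,0,0.03],"roll": 0,"fingers": 0}]'

```text
time_s: 8.85
tcp_pos: [0.5656, 0.2228, 0.0659]
ee_rot: [[-0.143, -0.99, 0.004], [-0.99, 0.143, 0.002], [-0.003, -0.004, -1.0]]
wrist_force: [1.2, 4.6, 5.7]
gripper_width: 0.138
```

```bash
python3 -c "
from h import *
fx()"
```

```text
t 8.85 fx 2.0 fy 7.7 z 65.9 yaw -8.19 F [1.2 4.6 5.7] M [ 1.36 -0.54 -0.01] tiltz [0.004  0.0021]
```

Request:
arm_command --rows '[{"travel": [0.05,0,0.03],"roll": 0,"fingers": 0},{"travel": [0.1,0,0.05],"roll": 0,"fingers": 0},{"travel": [0.15,0,0.05],"roll": 0,"fingers": 0},{"travel": [0.2,0,0.05],"roll": 0,"fingers": 0},{"travel": [0.25,0,0.05],"roll": 0,"fingers": 0},{"travel": [0.3,0,0.05],"roll": 0,"fingers": 0}]'

```text
time_s: 9.45
tcp_pos: [0.5635, 0.219, 0.0643]
ee_rot: [[-0.143, -0.99, -0.0], [-0.99, 0.143, -0.0], [0.0, 0.0, -1.0]]
wrist_force: [0.4, -1.2, -3.5]
gripper_width: 0.133
```

Request:
arm_command --rows '[{"travel": [0.04,0,0],"roll": 0,"fingers": 0},{"travel": [0.08,0,0],"roll": 0,"fingers": 0},{"travel": [0.12,0,0],"roll": 0,"fingers": 0},{"travel": [0.15,0,0],"roll": 0,"fingers": 0}]'

```text
time_s: 9.85
tcp_pos: [0.5621, 0.2166, 0.0631]
ee_rot: [[-0.144, -0.99, -0.003], [-0.99, 0.144, -0.002], [0.002, 0.003, -1.0]]
wrist_force: [-0.5, 0.2, -4.3]
gripper_width: 0.139
```

```bash
python3 -c "
from h import *
fx()"
```

```text
t 9.85 fx -0.6 fy 1.1 z 63.1 yaw -8.25 F [-0.5  0.2 -4.3] M [0.17 0.25 0.01] tiltz [-0.0032 -0.0019]
```

The wrist Fz went back to about −4 N while z sank below the pin's top, so the slot is over the pin. Now I'll lower the nest onto the rails.

Request:
arm_command --rows '[{"travel": [0,0,0.1],"roll": 0,"fingers": 0},{"travel": [0,0,0.2],"roll": 0,"fingers": 0},{"travel": [0,0,0.25],"roll": 0,"fingers": 0},{"travel": [0,0,0.25],"roll": 0,"fingers": 0},{"travel": [0,0,0.25],"roll": 0,"fingers": 0},{"travel": [0,0,0.25],"roll": 0,"fingers": 0}]'

```text
time_s: 10.45
tcp_pos: [0.5633, 0.2175, 0.062]
ee_rot: [[-0.143, -0.99, 0.0], [-0.99, 0.143, 0.0], [-0.0, -0.0, -1.0]]
wrist_force: [-0.1, -1.5, -1.3]
gripper_width: 0.135
```

```bash
python3 -c "
from h import *
fx()"
```

```text
t 10.45 fx 0.5 fy 2.2 z 62.0 yaw -8.22 F [-0.1 -1.5 -1.3] M [-0.24  0.34  0.07] tiltz [0.0002 0.    ]
```

Request:
arm_command --rows '[{"travel": [0,0,0.1],"roll": 0,"fingers": 0},{"travel": [0,0,0.2],"roll": 0,"fingers": 0},{"travel": [0,0,0.3],"roll": 0,"fingers": 0},{"travel": [0,0,0.4],"roll": 0,"fingers": 0},{"travel": [0,0,0.5],"roll": 0,"fingers": 0},{"travel": [0,0,0.5],"roll": 0,"fingers": 0},{"travel": [0,0,0.5],"roll": 0,"fingers": 0}]'

```text
time_s: 11.15
tcp_pos: [0.5635, 0.2175, 0.0589]
ee_rot: [[-0.142, -0.99, 0.001], [-0.99, 0.142, -0.0], [0.0, -0.001, -1.0]]
wrist_force: [-4.3, -3.9, 10.4]
gripper_width: 0.133
```

```bash
python3 -c "
from h import *
fx()"
```

```text
t 11.15 fx 0.6 fy 2.2 z 58.9 yaw -8.18 F [-4.3 -3.9 10.4] M [-0.52  1.5   0.02] tiltz [ 0.001  -0.0001]
```

Request:
arm_command --rows '[{"travel": [0,0,0.1],"roll": 0,"fingers": 0},{"travel": [0,0,0.2],"roll": 0,"fingers": 0},{"travel": [0,0,0.3],"roll": 0,"fingers": 0},{"travel": [0,0,0.3],"roll": 0,"fingers": 0},{"travel": [0,0,0.3],"roll": 0,"fingers": 0},{"travel": [0,0,0.3],"roll": 0,"fingers": 0}]'

```text
time_s: 11.75
tcp_pos: [0.5635, 0.2176, 0.0566]
ee_rot: [[-0.142, -0.99, 0.001], [-0.99, 0.142, -0.0], [-0.0, -0.001, -1.0]]
wrist_force: [-5.3, -2.7, 13.1]
gripper_width: 0.134
```

```bash
python3 -c "
from h import *
fx()"
```

```text
t 11.75 fx 0.7 fy 2.3 z 56.6 yaw -8.17 F [-5.3 -2.7 13.1] M [-0.64  1.81  0.01] tiltz [ 0.0012 -0.0001]
```

Nearly home at 13 N. I'll push on until the force climbs steeply, which means hard contact with the seat.

Request:
arm_command --rows '[{"travel": [0,0,0.1],"roll": 0,"fingers": 0},{"travel": [0,0,0.2],"roll": 0,"fingers": 0},{"travel": [0,0,0.2],"roll": 0,"fingers": 0},{"travel": [0,0,0.2],"roll": 0,"fingers": 0},{"travel": [0,0,0.2],"roll": 0,"fingers": 0},{"travel": [0,0,0.2],"roll": 0,"fingers": 0}]'

```text
time_s: 12.35
tcp_pos: [0.5635, 0.2176, 0.0563]
ee_rot: [[-0.141, -0.99, 0.002], [-0.99, 0.141, -0.0], [0.0, -0.002, -1.0]]
wrist_force: [-9.3, -3.8, 20.3]
gripper_width: 0.131
```

```bash
python3 - <<'E'
from h import *
fx(); im,d=capture("scene"); cv2.imwrite("pics/s4.png",cv2.resize(im[150:300,240:480],None,fx=3.3,fy=3.3,interpolation=cv2.INTER_CUBIC)[:,:,::-1])
fx()
E
```

```text
t 12.35 fx 0.7 fy 2.3 z 56.3 yaw -8.13 F [-9.3 -3.8 20.3] M [-0.8   2.72  0.03] tiltz [ 0.0018 -0.0003]
t 12.4 fx 0.7 fy 2.3 z 56.3 yaw -8.14 F [-8.6 -3.8 20.9] M [-0.81  2.78 -0.01] tiltz [ 0.0017 -0.0003]
```

View pics/s4.png

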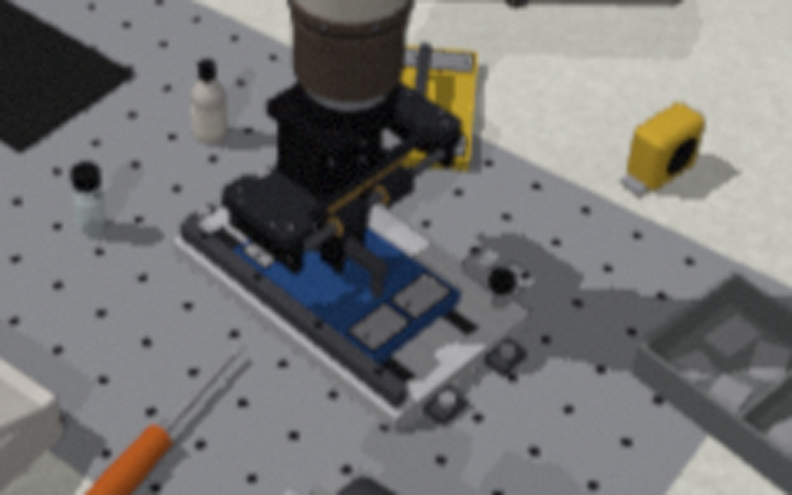

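The scene view shows the nest flat on the fixture along the fence, with the bystanders standing as before. The TCP stopped at z = 56.3 mm against the 56.4 mm expected for fully home, and the force rose steeply to 20 N. I'm handing in.

```bash
python3 -c "
from h import *
fx(); print(finish_job()); fx()"
```

```text
t 12.4 fx 0.7 fy 2.3 z 56.3 yaw -8.14 F [-8.6 -3.8 20.9] M [-0.81  2.78 -0.01] tiltz [ 0.0017 -0.0003]
the job is handed in; nothing more can be done
None
the job is handed in; nothing more can be done
```

The nest is seated on the pin and still held down by the gripper. I handed the job in at 12.4 s; no verdict was reported.

I gripped the blue nest by its handle and laid it about 28 mm to the +y side of the fixture's middle. I then slid it along the fence until it dropped over the pin, seen beforehand at y ≈ +5 mm, and pressed it down through the springs.

**Last checks:**
- **Height:** the tool stopped at z = 56.3 mm, against 56.4 mm expected for fully home. The underside is therefore within about 0.5 mm of the seat, if the handle did not slip in the grip.
- **Push:** about 21 N downward, rising steeply as for hard contact.
- **Alignment:** the gripper is within about 0.2° of the fixture's direction, and its tilt is negligible.
- **Position:** the nest's middle is about 0.7 mm across and 4.7 mm along from the fixture's middle.
- **Bystanders:** those in the last picture looked undisturbed, but I did not measure any of them again.

**Disagreements:**
- The top camera's positions were about 4–5 mm off the wrist camera's in x, so I used the wrist camera's.
- A sideways force of about 9 N remained at the end. It is probably the tool leaning on the pin or seat, and I left it as it was.

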